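Snap a heat sink into its clips and lock it

TASK

Press the eared heat sink down onto the processor between the two spring clips of the circuit board, pushing it (never dropping it) until both clips have snapped over its ears and it is fully home. Then lock it: lift the sliding keeper out of its parking notch, shift it along its rail and let it drop fully into the other notch, right behind the clip. Let go of everything, and leave the other heat sink, the hand tools and the meter where they are.

Things in the scene. Friction and masses are not known exactly. Their poses are not given: they have to be found in the camera images.
- sink_center (a point): Centre (25 mm above the underside) of the loose eared heat sink, plain aluminium, about 0.2 kg. Finned block 46 mm (its x) by 80 mm (its y) by 50 mm high, gripped across the 46 mm. At the foot a flat ear, 30 mm wide and 6 mm thick, sticks out 15 mm from each y end: 110 mm long in all. z up. The same after half a turn.
- seat (a point): Centre of the flat seat (processor top) on the fixed green circuit board, 35 mm above the table. Its y is the direction of the heat sink's length when seated (either way round), z up; seated, the heat sink's centre is 25 mm above this point. Board surface 20 mm below it; the space beside the seat (|x| 26 to 65 mm, |y| up to 30 mm) is free for fingers.
- clip_a (a joint): Opening of the steel spring clip at y = +51 to +66 mm of the seat (26 mm wide, top 27 mm above the seat), m: 0 shut, at most 0.009. The ears meet the clips' slopes about 17 mm above the seat; pressing down with about 10 to 20 N opens both by 4 mm, and they snap back over the ears in the last 3 mm.
- clip_b (a joint): The same for the like clip at y = -51 to -66 mm of the seat. Beside each ear stand two black guide posts at x = +/-17 mm of the seat (2 mm clearance), with flared tops 20 mm above the seat.
- keeper_tab (a point): Centre of the grip tab of the loose keeper, a 90 g saddle on the notched rail. Black tab: 16 mm along the rail (its x), 30 mm (y), 40 mm high, on a steel plate 24 x 26 x 6 mm whose underside is 26 mm below this point. Its key, 10 mm deep and 12 mm wide, sits in the notch; cheeks hang 20 mm down either side of the rail: to shift it, raise it 12 to 18 mm. z up.
- lock_notch (a point): Centre of the notch right behind the +y clip, at the rail's top, 55 mm above the table. The rail is a 14 mm wide bar along this frame's x (axes parallel to the seat's); the notch is 17 mm wide, 13 mm deep. Fully down in it, the keeper's tab centre is 26 mm above this point and it lets the clip open by only 3 mm, so the heat sink must go in first.
- park_notch (a point): Centre of the other, like notch, 55 mm along +x from the lock notch, where the keeper sits at the start; same height and axes.
- plainsink_center (a point): Centre of a bystander: a shorter, wider aluminium heat sink without ears, 58 x 76 x 32 mm, which does not fit. Leave it.
- driver_grip (a point): Bystander: handle of a screwdriver 170 mm long, 30 mm thick at most, lying roughly along world x between the board and the heat sinks.
- meter: Bystander: black meter 150 x 75 x 37 mm lying on the left; origin under its centre.
- brush_grip (a point): Bystander: handle of a brush 160 mm long, lying on the left.
There are look-alikes about, which are no part of the job. What is shaped like the part that bears sink_center but yellow is not meant.

How it is judged:
By the outcome, as a careful person would: the job done as asked, in the order asked, and still so for the second after the job is handed in, with the robot touching nothing.
It also fails if it takes over 48 s, if anything falls off the work surface, if the arm or the gripper's body presses on something with over 40 N, if the wrist force passes 120 N, or if a joint passes its speed limit or range.

ROBOT

A 7-joint arm with a two-finger parallel gripper is mounted at the origin on the work surface. World frame = base frame: x ahead of the robot, y to its left, z up, the work surface at z = 0. Lengths are in m, angles in rad, forces in N, time in s.
With the tool pointing down it reaches from about 0.35 to 0.9 m from the base axis. Payload 19.9 kg.
Tool frame: the origin (TCP) lies midway between the tips of the shut fingers; the grasp point (between the pads) lies 19 mm behind it; z points along the fingers, x is the direction in which the jaws open and shut, and the axes are right-handed (so a half turn about z gives the same grasp; the last joint's range is limited). The gripper opens to 94 mm and grips with 3 to 60 N. Pads are 16 mm wide; open, the fingers measure 119 mm over their backs; the gripper's body (75 mm by 177 mm) begins 78 mm behind the grasp point.
Start: joints at [1.151, 0.417, -0.01, 1.614, 0.005, 1.111, -0.053], TCP at [0.231, -0.581, 0.205] pointing down, gripper open.
Joint ranges: [-2.81, 2.81], [-0.39, 2.02], [-1.27, 1.25], [0.06, 2.57], [-1.19, 4.33], [0.19, 2], [-2.82, 2.82]. Speed limits (rad/s): [1.89, 1.89, 2.39, 2.39, 3.01, 3.01, 3.01].

INTERFACE

Orientations are given as [roll, pitch, yaw] about the fixed x, y, z axes, in that order (R = Rz(yaw) Ry(pitch) Rx(roll)).
In Python, from station import r, camera, calibration gives the robot as it stands. The module is installed in compiled form; this text tells all that it offers.
- The arm moves only by the tool move_arm, never from a script. Its argument "commands" is a list of rows, each a list of 6 numbers: the shift along the tool's x, y, z in cm, then the turn, a rotation vector about the tool's x, y, z in rad. A call has 1 to 12 rows; each row shifts and turns the commanded pose from where the row before left it, along the tool's axes as they then stand; what a row does not reach is not made up. A row lasts 1/12 s, in which the tool goes at most 41.7 mm and 7.16 degrees, less where a joint would pass 70% of its speed; a pose out of reach is approached as far as the arm can. A call with a gripper value outside its range is refused whole. "jaw" is the finger opening in cm, from 0 to 9.4, set as the call begins (left out, the last holds). The fingers move at their own pace and stop on an object; "newtons" is the grip in N (left out, the last holds). Time passes only in rows, so rows that do not move let the fingers close. It gives the time, the measured TCP pose, the force and the opening at its end, in the units of the state.
- r.read_state(): the state, without advancing time (a new reading comes with each control period).
- camera(name): name is "side" or "top"; returns (picture, depth): 480x640x3 uint8, red, green, blue; 480x640 float32, m along the optical axis (not along the pixel's ray), 0 where there is no reading.
- calibration(name): a dict with "camera_matrix" (3x3 intrinsics, pixels), "extrinsics" (4x4, takes a point from world to camera coordinates). Camera axes: x right, y up, looking along -z (the intrinsics and any distortion apply to the point x, -y, -z); pixel columns grow to the right and rows downward; lengths in m; the calibration is good to about 2 mm. A picture is of the moment at which its call begins. calibration takes no time and is no camera call.
- r.finish_job(): hands the job in, once; it reports no verdict.
The state is a dict: "clock": time; "joint_positions": joint angles; "dq": joint speeds; "effort": joint torques, N m; "position": TCP position; "tcp_rot": TCP orientation; "contact_force": force on the tool from outside, world axes, zero at the start; "moment": the same for the moment, N m; "grip_width": finger opening in m.
Only numpy, scipy, OpenCV 4.12 (cv2) and the standard library are available. Lean on these libraries where they do the work, as an engineer would, in place of code of your own. Each camera call takes 0.05 s, during which the arm holds its last target.

## Working session

There is one attempt and no reset: what is moved stays moved. The work goes in short steps, Python scripts to look and compute and a tool call to move; the robot and the scene stay as the last step left them, time stands still between calls to the robot, and variables do not carry over. Pictures are saved under pics/ and viewed, and the job is handed in when it is done.

Besides the shell and the picture viewer there is one more tool, called after "Emit:" as name([rows], argument=value, ...), one row to a line, values as JSON. move_arm: Moves the arm, as the interface text tells. Its arguments: {"type":"object","properties":{"commands":{"type":"array","items":{"type":"array","items":{"type":"number"}}},"jaw":{"type":"number"},"newtons":{"type":"number"}},"required":["commands"]}

```bash
mkdir -p pics; cat > h.py <<'E'
import numpy as np, cv2
from station import r, camera, calibration
def snap(name,tag):
    p,d=camera(name); cv2.imwrite(f'pics/{tag}.png',p[:,:,::-1]); np.savez(f'pics/{tag}.npz',p=p,d=d); return p,d
def pts(name,d):
    c=calibration(name);K=c['camera_matrix'];E=np.linalg.inv(c['extrinsics'])
    v,u=np.mgrid[:480,:640]
    X=(u-K[0,2])/K[0,0]*d;Y=(v-K[1,2])/K[1,1]*d
    P=np.stack([X,-Y,-d,np.ones_like(d)],-1)@E.T
    return P[...,:3]
E
python3 - <<'E'
from h import *
for n in('top','side'):
    snap(n,n+'0'); c=calibration(n); print(c)
print(r.read_state())
E
```

```text
{'camera_matrix': array([[566.30717969,   0.        , 316.52448139],
       [  0.        , 566.30717969, 230.17470909],
       [  0.        ,   0.        ,   1.        ]]), 'extrinsics': array([[ 0.0283969 , -0.99952495, -0.01197876,  0.08068834],
       [ 0.99743253,  0.02754525,  0.06610295, -0.48887291],
       [-0.06574159, -0.01382512,  0.9977409 , -1.10826622],
       [ 0.        ,  0.        ,  0.        ,  1.        ]])}
{'camera_matrix': array([[554.3763932 ,   0.        , 319.11283089],
       [  0.        , 554.3763932 , 247.7160478 ],
       [  0.        ,   0.        ,   1.        ]]), 'extrinsics': array([[-0.86414074, -0.50297159, -0.01674399,  0.43683569],
       [ 0.30805017, -0.55497615,  0.77272671, -0.15778269],
       [-0.39795209,  0.66258664,  0.63451798, -1.0494598 ],
       [ 0.        ,  0.        ,  0.        ,  1.        ]])}
{'clock': 0.1, 'joint_positions': array([ 1.15146882,  0.41791606, -0.01032384,  1.61411109,  0.0047094 ,
        1.11070149, -0.0530015 ]), 'dq': array([ 0.00090714, -0.00266686,  0.00042284, -0.00043714,  0.00017917,
        0.00076665, -0.00029519]), 'effort': array([ 6.72918013e-04, -8.52585268e+01,  6.39329385e-01, -4.26694286e+01,
       -4.89187567e-02,  1.64656795e-02,  2.61459888e-05]), 'position': array([ 0.23043622, -0.58060034,  0.20488785]), 'tcp_rot': array([ 3.14150638e+00,  1.10884286e-03, -1.19293915e+00]), 'contact_force': array([ 0.44112091, -0.72768312,  0.92252802]), 'moment': array([ 0.0161182 , -0.00674294,  0.00939749]), 'grip_width': 0.09377817117933314}
```

View pics/top0.png

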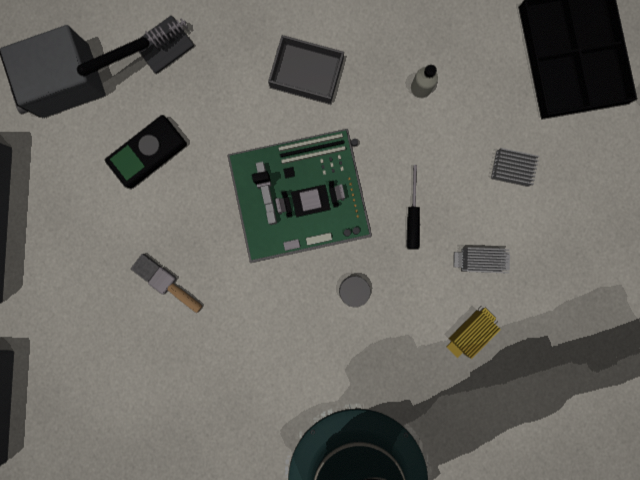

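View pics/side0.png

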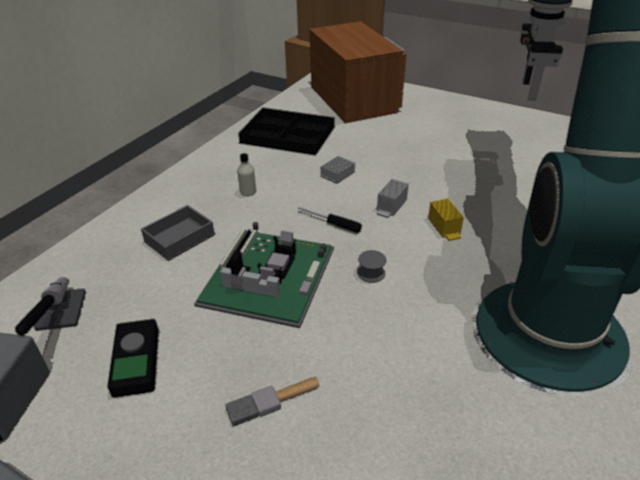

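The top view shows the board at about (300,195) and the plain eared sink at (482,258). The plain sink bystander is at (514,167), the yellow decoy at (474,332), and the keeper is on the rail near (262,178). Next I'll zoom in and use depth.

```bash
python3 - <<'E'
from h import *
D=np.load('pics/top0.npz');p,d=D['p'],D['d']
a=p[120:270,220:380,::-1];cv2.imwrite('pics/z1.png',cv2.resize(a,None,fx=5,fy=5,interpolation=cv2.INTER_CUBIC)[:600])
P=pts('top',d);z=P[...,2]
a=p[235:285,440:520,::-1];b=cv2.resize(a,None,fx=7,fy=7,interpolation=cv2.INTER_CUBIC)
cv2.imwrite('pics/z2.png',cv2.convertScaleAbs(b,alpha=1.5))
np.set_printoptions(linewidth=250)
print((z[240:278:2,448:516:2]*1000).round().astype(int))
print('board');print((z[150:224:2,240:360:3]*1000).round().astype(int))
D=np.load('pics/side0.npz');p=D['p'][220:330,190:340,::-1];cv2.imwrite('pics/z3.png',cv2.resize(p,None,fx=5,fy=5,interpolation=cv2.INTER_CUBIC))
E
```

```text
[[  -1   -1    1    0   -1   -1   -3   -2   -4    2    3   -2    1   -4   -2   -3   -3   -2   -2   -1    0   -5    0   -2   -3    1    3    0   -4    0    1   -3   -2   -1]
 [  -2    2   -2    1    0   -3   -2   -3   -3   -3    0   -3   -2    2   -3    0   -1   -2    0    2   -2   -1    1   -2    1    1   -1   -4   -4   -1   -1   -4    0   -6]
 [  -1   -2   -2   -1    0   -1   -5   -5    3    0   -3    1    0   -3   -5    0    1   -2   -2   -2    1   -1   -4   -1   -1    3   -1   -3   -1   -2   -2   -3    0    0]
 [  -5   -3    1   -3    2   -4   -3    1    0   -2    3   -1   -2   -3   -2   -1   -1   -3   -4   -3    1   -4   -3   -2    1    3    1    3   -3   -1    1    1    0    2]
 [  -5   -2    1    0   -3   -1   -3    1   22   35   53   50   45   51   48   50   47   -1   -2    1    2    1   -2   -2   -3    0   -4   -2    2   -1   -3   -2   -3    1]
 [  -2    1    0    2   -2   -2   -1    5    4    4    2    5    4    5    3   13   15   15   19   24   28   32   35   38   41   45   47   46   51   46   47    1    1   -3]
 [   0   -5   -3   -5    1   -1    1    6   20   25   31   34 
[... 1721 characters left out ...]
  2   -2    3    3   -2    0   49   48   47   49   53   50   46   50   49   54   50   47   51   50   50 1139   -2   -1]
 [  -2    2   -5   -3    2    1   -4   -2   -2   -4    2   -3   -3   -3   -1   -1    0   -4   -1    1   -3   -5   -1   -3    4   -1   -2   -1    2   -2    7    0   -6   -1]
 [  -2   -1    1   -1   -4    0   -2   -2   -3   -1   -3    1   -1    1   -1    0    0   -2   -6    2   -2    2   -4    0   -4    0   -2    1    2    2   -3   -1   -1    1]]
board
[[   3    3    1 ...   10   -1   -1]
 [   7   12   16 ...    8   -4    0]
 [  15 1139   13 ...    6    1   -1]
 ...
 [  -2   16   14 ...   14   17   12]
 [   0   12   12 ...   13   15   12]
 [  -2   12   15 ...   15   16   14]]
```

View pics/z1.png

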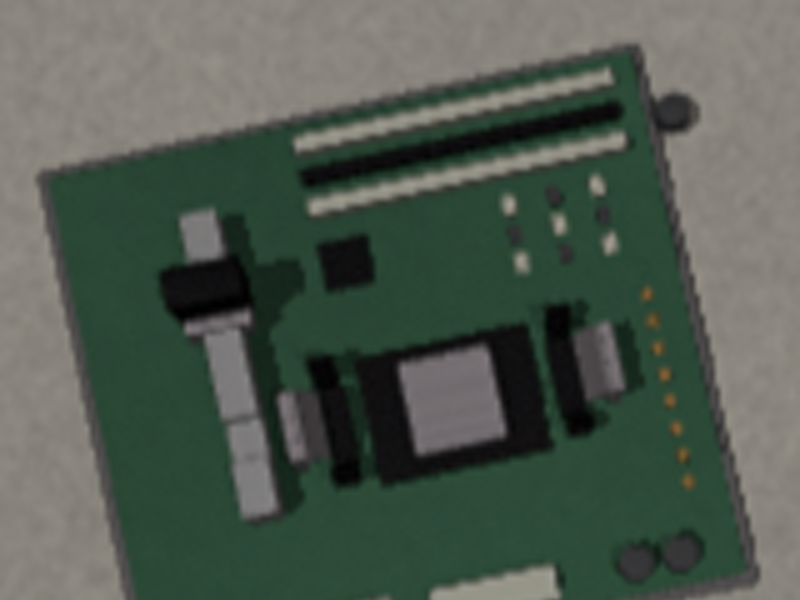

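View pics/z2.png

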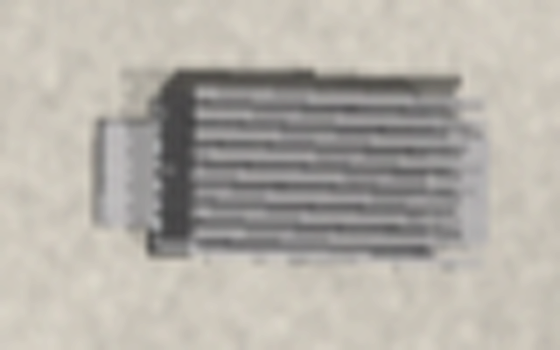

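View pics/z3.png

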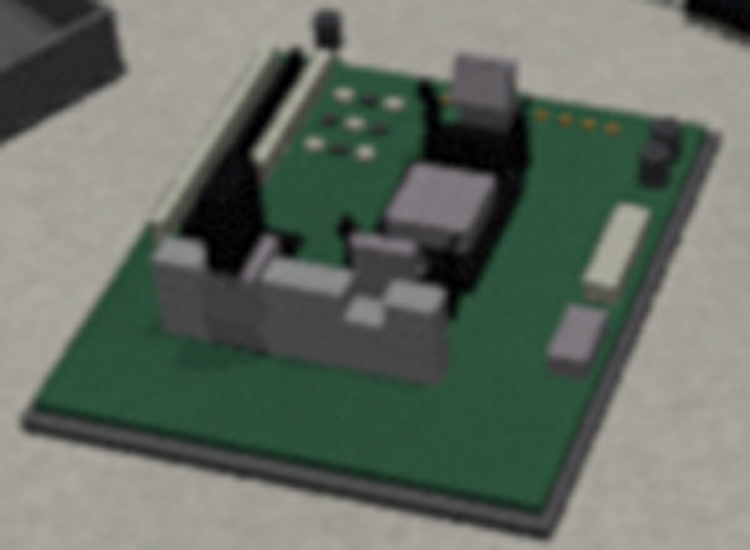

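```bash
python3 - <<'E'
from h import *
D=np.load('pics/top0.npz');p,d=D['p'],D['d']
P=pts('top',d)
z=P[...,2]
c=calibration('top');K=c['camera_matrix'];E=np.linalg.inv(c['extrinsics'])
def ray(u,v,h):
    dr=E[:3,:3]@np.array([(u-K[0,2])/K[0,0],-(v-K[1,2])/K[1,1],-1]);o=E[:3,3];return o+dr*(h-o[2])/dr[2]
def rect(m,h):
    n,l,s,_=cv2.connectedComponentsWithStats(m.astype(np.uint8));k=1+np.argmax(s[1:,4]);m=l==k
    v,u=np.nonzero(m)
    q=np.array([ray(a+.0,b+.0,h)[:2] for a,b in zip(u,v)],np.float32)
    R=cv2.minAreaRect(q*1000);return R,s[k]
hsv=cv2.cvtColor(p,cv2.COLOR_RGB2HSV)
# board green
g=(hsv[...,0]>50)&(hsv[...,0]<90)&(hsv[...,1]>80)
g2=np.zeros_like(g);g2[120:270,220:380]=g[120:270,220:380]
g2=cv2.morphologyEx(g2.astype(np.uint8),cv2.MORPH_CLOSE,np.ones((25,25)))
print('board',rect(g2,.015))
# seat
m=np.zeros_like(g);S=(hsv[...,1]<60)&(hsv[...,2]>95);m[186:214,296:324]=S[186:214,296:324]
print(hsv[200,310],'seat',rect(m,.035)); print('z seat',np.median(z[195:206,305:316]))
# depth-based seat from P
print('P seat',P[m].mean(0))
# sink top
m=np.zeros_like(g);m[236:280,450:516]=(z>.040)[236:280,450:516];
mc=cv2.morphologyEx(m.astype(np.uint8),cv2.MORPH_CLOSE,np.ones((5,5)))
print('sink top',rect(mc,.05))
m2=np.zeros_like(g);m2[236:280,445:516]=((z>.003)|(z>.04))[236:280,445:516];m2=cv2.morphologyEx(m2.astype(np.uint8),cv2.MORPH_OPEN,np.ones((3,3)))
q=P[m2.astype(bool)&(z<.06)&(z>.002)]
R=cv2.minAreaRect((q[:,:2]*1000).astype(np.float32));print('sink all pts',R)
# keeper tab top: z
for (a,b,cc,dd,lo,hi,n) in [(150,235,245,285,.09,.13,'tab'),(150,235,245,285,.045,.06,'rail')]:
    m=np.zeros_like(g);m[a:b,cc:dd]=((z>lo)&(z<hi))[a:b,cc:dd]; q=P[m];print(n,q.mean(0),len(q),cv2.minAreaRect((q[:,:2]*1000).astype(np.float32)))
m=np.zeros_like(g);m[165:188,245:275]=(p.max(2)<50)[165:188,245:275]&(z>.09)[165:188,245:275]
print('tabtop ray',rect(m,.101))
np.set_printoptions(linewidth=280,threshold=100000)
print((z[160:230,246:292:2]*1000).round().astype(int))
E
```

```text
board (((557.469970703125, 132.28887939453125), (213.46534729003906, 238.6070556640625), 13.895965576171875), array([  230,   131,   139,   128, 12627], dtype=int32))
[165  13 116] seat (((544.8102416992188, 108.62258911132812), (34.66816711425781, 34.68463134765625), 14.149322509765625), array([300, 190,  21,  21, 315], dtype=int32))
z seat 0.03398401366332893
P seat [0.54489472 0.10868669 0.03413482]
sink top (((431.80792236328125, -235.74563598632812), (84.54357147216797, 53.53566360473633), 89.47350311279297), array([ 466,  248,   45,   30, 1044], dtype=int32))
sink all pts ((435.4669494628906, -235.39356994628906), (110.85360717773438, 45.782386779785156), 88.29679870605469)
tab [0.57745875 0.20068402 0.09921119] 152 ((578.0372924804688, 201.10704040527344), (16.49675750732422, 29.797521591186523), 13.480591773986816)
rail [0.54792333 0.18750163 0.05383943] 403 ((558.42919921875, 184.0357666015625), (121.62274932861328, 47.447052001953125), 19.167570114135742)
tabtop ray (((577.1529541015625, 200.51890563964844), (17.23004913330078, 30.128854751586914), 12.924322128295898), arra
[... 7603 characters left out ...]
 14   15   14   14   14   15   13   15   18   12   12   36   26   17   14   19   13   13   16   13   19   16]
 [  13    9   14   13   14   16   18   16   15   18   12   13   16   16   18   12   16   12   15   14   17   14   15]
 [  12   18 1139   14   16   14   16   11   13   13   14   20   17   11    8   11   18   15   15   11   13   11   19]
 [  13   12   12   11   14   15   13   14   16   15   13   14   17   15   13   13   12   15   16   14   12   14   15]
 [  10   12   18   15   14   15   13   14   12   13   13   17   15   12   13   15   13   16   15   18    9   12   11]
 [  14   14   17   15   13   14   12   13   15   12   14   13   14   12   12   13   12   13   13   12   16   15   13]]
```

```bash
python3 - <<'E'
from h import *
def F(q):
    R=cv2.minAreaRect((q[:,:2]*1000).astype(np.float32));return np.round(R[0],1),np.round(R[1],1),round(R[2],2)
D=np.load('pics/top0.npz');P=pts('top',D['d']);z=P[...,2]
def sel(P,x0,x1,y0,y1,z0,z1,er=1):
    m=(P[...,0]>x0)&(P[...,0]<x1)&(P[...,1]>y0)&(P[...,1]<y1)&(P[...,2]>z0)&(P[...,2]<z1);return m
D2=np.load('pics/side0.npz');P2=pts('side',D2['d'])
for n,Q in(('top',P),('side',P2)):
    print(n)
    m=sel(Q,.37,.5,-.32,-.16,.043,.058);print(' sinktop',m.sum(),F(Q[m]),np.median(Q[m][:,2]))
    m=sel(Q,.37,.5,-.32,-.16,.0035,.06);print(' sinkall',m.sum(),F(Q[m]))
    m=sel(Q,.52,.57,.085,.135,.030,.039);
    p=(D if n=='top' else D2)['p'];m&=p.max(2)>80
    k=cv2.connectedComponentsWithStats(m.astype(np.uint8));i=1+np.argmax(k[2][1:,4]);m=k[1]==i
    print(' seat',m.sum(),F(Q[m]),Q[m].mean(0))
    m=sel(Q,.53,.62,.17,.23,.092,.107);print(' tab',m.sum(),F(Q[m]),np.median(Q[m],0))
    m=sel(Q,.46,.62,.13,.23,.048,.0595)
    k=cv2.connectedComponentsWithStats(m.astype(np.uint8))
    for i in range(1,k[0]):
        if k[2][i,4]>40:
            q=Q[k[1]==i];print(' railpart',len(q),F(q),cv2.fitLine((q[:,:2]).astype(np.float32),cv2.DIST_L2,0,.01,.01).ravel())
E
```

```text
top
 sinktop 527 (array([ 435.7, -236. ]), array([82.3, 46.1]), 89.52) 0.04881189642363193
 sinkall 1221 (array([ 434.8, -241.2]), array([129. , 155.1]), 0.2)
 seat 320 (array([544.9, 108.7]), array([35.4, 35.4]), 13.1) [0.54497519 0.10876653 0.0341854 ]
 tab 147 (array([578. , 201.1]), array([16.5, 29.8]), 13.48) [0.57736737 0.20094155 0.09971788]
 railpart 72 (array([603.9, 207.1]), array([19.4, 13.9]), 13.19) [0.9604139  0.27857715 0.603329   0.20682617]
 railpart 150 (array([552. , 193.9]), array([40.7, 18.7]), 3.95) [0.99048185 0.13764329 0.5520217  0.19388326]
 railpart 45 (array([531.2, 163.1]), array([24.2, 10.8]), 30.84) [0.93363583 0.3582236  0.53159505 0.16320954]
 railpart 87 (array([506.2, 183. ]), array([21.2, 13.7]), 14.67) [0.9708202  0.23980866 0.50587463 0.1828232 ]
side
 sinktop 399 (array([ 433.3, -235.8]), array([86. , 49.6]), 89.06) 0.04811114341004574
 sinkall 856 (array([ 434.8, -248. ]), array([160.6,  87. ]), 68.48)
 seat 196 (array([543.3, 109.5]), array([36.6, 39.5]), 12.9) [0.54272964 0.10919132 0.03470945]
 tab 114 (array([575.4, 200.5]), array([16.2, 32.3]), 11.37) [0.57375668 0.20418869 0.09963934]
 railpart 162 (array([522.4, 170.8]), array([24.8, 75.4]), 58.23) [ 0.9059575  -0.42336863  0.51716083  0.17613925]
 railpart 259 (array([570.3, 199.9]), array([82.2, 26.9]), 19.12) [0.9601184  0.27959365 0.56719345 0.20223038]
```

Emit:
move_arm([
  [-2.04, -2.64, 0.3, 0, 0, 0],
  [-2.04, -2.64, 0.3, 0, 0, 0],
  [-2.04, -2.64, 0.3, 0, 0, 0],
  [-2.04, -2.64, 0.3, 0, 0, 0],
  [-2.04, -2.64, 0.3, 0, 0, 0],
  [-2.04, -2.64, 0.3, 0, 0, 0],
  [-2.04, -2.64, 0.3, 0, 0, 0],
  [-2.04, -2.64, 0.3, 0, 0, 0],
  [-2.04, -2.64, 0.3, 0, 0, 0],
  [-2.04, -2.64, 0.3, 0, 0, 0],
  [-2.04, -2.64, 0.3, 0, 0, 0],
  [-2.04, -2.64, 0.3, 0, 0, 0],
], jaw=9.4)

```text
clock: 1.1
position: [0.4351, -0.235, 0.1693]
tcp_rot: [3.141, 0.0, -1.193]
contact_force: [0.6, -0.3, -0.2]
grip_width: 0.0936
```

Emit:
move_arm([
  [0, 0, 0.3, 0, 0, -0.0982],
  [0, 0, 0.3, 0, 0, -0.0982],
  [0, 0, 0.3, 0, 0, -0.0982],
  [0, 0, 0.3, 0, 0, -0.0982],
  [0, 0, 0.3, 0, 0, -0.0982],
  [0, 0, 0.3, 0, 0, -0.0982],
  [0, 0, 0.3, 0, 0, -0.0982],
  [0, 0, 0.3, 0, 0, -0.0982],
  [0, 0, 0.3, 0, 0, -0.0982],
  [0, 0, 0.3, 0, 0, -0.0982],
  [0, 0, 0.3, 0, 0, -0.0982],
  [0, 0, 0.3, 0, 0, -0.0982],
])

```text
clock: 2.1
position: [0.4345, -0.2364, 0.1331]
tcp_rot: [-3.141, 0.0, -0.01]
contact_force: [0.9, 0.1, -0.3]
grip_width: 0.0939
```

Emit:
move_arm([
  [0, 0, 0, 0, 0, 0],
])

```text
clock: 2.18
position: [0.4342, -0.2363, 0.1328]
tcp_rot: [-3.141, 0.001, -0.01]
contact_force: [-0.9, -0.1, -0.6]
grip_width: 0.094
```

Emit:
move_arm([
  [0, 0, 1.5, 0, 0, 0],
  [0, 0, 1.5, 0, 0, 0],
  [0, 0, 1.5, 0, 0, 0],
  [0, 0, 1.5, 0, 0, 0],
  [0, 0, 1.5, 0, 0, 0],
  [0, 0, 1.5, 0, 0, 0],
  [0, 0, 1.5, 0, 0, 0],
  [0, 0, 1.0, 0, 0, 0],
  [0, 0, 0.5, 0, 0, 0],
  [0, 0, 0.3, 0, 0, 0],
  [0, 0, 0, 0, 0, 0],
])

```text
clock: 3.1
position: [0.4347, -0.2365, 0.0103]
tcp_rot: [-3.141, 0.0, -0.015]
contact_force: [-0.5, -0.0, 0.2]
grip_width: 0.0941
```

```bash
python3 - <<'E'
from h import *
p,d=snap('side','s1')
cv2.imwrite('pics/s1z.png',cv2.resize(p[100:280,320:520,::-1],None,fx=3,fy=3))
E
```

```text
(no output)
```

View pics/s1z.png

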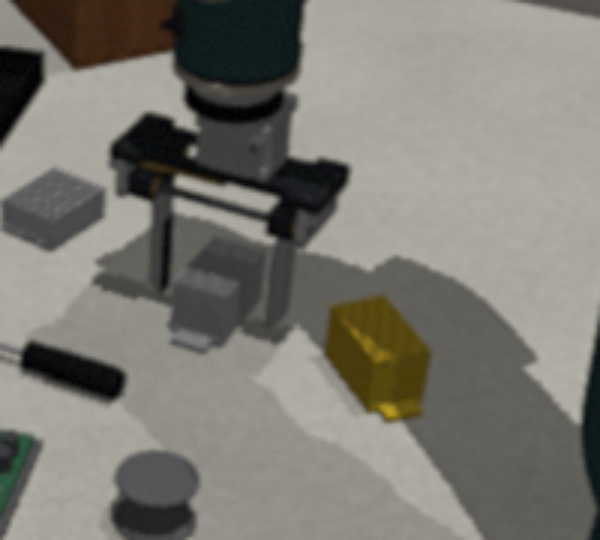

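The fingers straddle the plain sink, which sits at about (220,290) in the zoomed view. I'll close the jaws on it.

Emit:
move_arm([
  [0, 0, 0, 0, 0, 0],
  [0, 0, 0, 0, 0, 0],
  [0, 0, 0, 0, 0, 0],
  [0, 0, 0, 0, 0, 0],
  [0, 0, 0, 0, 0, 0],
  [0, 0, 0, 0, 0, 0],
  [0, 0, 0, 0, 0, 0],
  [0, 0, 0, 0, 0, 0],
  [0, 0, 0, 0, 0, 0],
  [0, 0, 0, 0, 0, 0],
], jaw=4.2, newtons=50)

```text
clock: 3.98
position: [0.4347, -0.2365, 0.0104]
tcp_rot: [-3.142, 0.0, -0.015]
contact_force: [0.2, -0.2, 0.2]
grip_width: 0.0458
```

Emit:
move_arm([
  [0, 0, 0, 0, 0, 0],
  [0, 0, 0, 0, 0, 0],
])

```text
clock: 4.15
position: [0.4347, -0.2365, 0.0105]
tcp_rot: [-3.142, 0.0, -0.015]
contact_force: [0.2, 0.5, 1.0]
grip_width: 0.0457
```

Emit:
move_arm([
  [0, 0, -0.5, 0, 0, 0],
  [0, 0, -1, 0, 0, 0],
  [0, 0, -1.5, 0, 0, 0],
  [0, 0, -1.5, 0, 0, 0],
  [0, 0, -1.5, 0, 0, 0],
  [0, 0, -1.5, 0, 0, 0],
  [0, 0, -1.5, 0, 0, 0],
  [0, 0, -1.5, 0, 0, 0],
  [0, 0, -1, 0, 0, 0],
  [0, 0, -0.5, 0, 0, 0],
])

```text
clock: 4.98
position: [0.4351, -0.2368, 0.1322]
tcp_rot: [3.141, -0.002, -0.015]
contact_force: [-0.1, 0.8, -2.5]
grip_width: 0.0455
```

Emit:
move_arm([
  [0.4, -1.44, 0, 0, 0, 0],
  [0.87, -2.89, 0, 0, 0, 0],
  [0.87, -2.89, 0, 0, 0, 0],
  [0.87, -2.89, 0, 0, 0, 0],
  [0.87, -2.89, 0, 0, 0, 0],
  [0.87, -2.89, 0, 0, 0, 0],
  [0.87, -2.89, 0, 0, 0, 0],
  [0.87, -2.89, 0, 0, 0, 0],
  [0.87, -2.89, 0, 0, 0, 0],
  [0.87, -2.89, 0, 0, 0, 0],
  [0.87, -2.89, 0, 0, 0, 0],
  [0.87, -2.89, 0, 0, 0, 0],
])

```text
clock: 5.98
position: [0.5392, 0.0957, 0.1302]
tcp_rot: [3.142, 0.001, -0.015]
contact_force: [1.3, -1.2, -1.8]
grip_width: 0.0456
```

Emit:
move_arm([
  [0.5, -1.44, 0, 0, 0, 0],
  [0, 0, 0, 0, 0, -0.063],
  [0, 0, 0, 0, 0, -0.063],
  [0, 0, 0, 0, 0, -0.063],
  [0, 0, 0, 0, 0, -0.063],
  [0, 0, 0, 0, 0, 0],
])

```text
clock: 6.48
position: [0.5441, 0.1085, 0.1301]
tcp_rot: [-3.141, 0.001, 0.241]
contact_force: [0.6, 1.4, -2.5]
grip_width: 0.0455
```

```bash
python3 - <<'E'
from h import *
p,d=snap('side','s2')
cv2.imwrite('pics/s2z.png',cv2.resize(p[140:340,180:380,::-1],None,fx=3,fy=3))
p,d=snap('top','t2')
E
```

```text
(no output)
```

View pics/s2z.png

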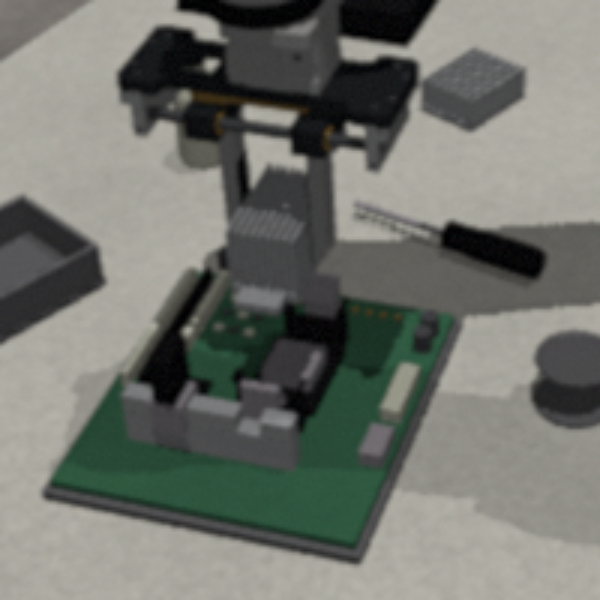

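View pics/t2.png

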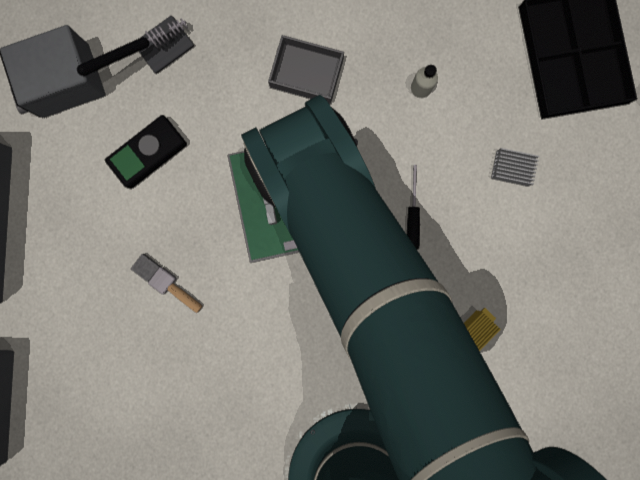

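```bash
python3 - <<'E'
from h import *
D=np.load('pics/s2.npz');P=pts('side',D['d']);a=.238
S=np.array([.5443,.109]);q=P[...,:2]-S
x=q[...,0]*np.cos(a)+q[...,1]*np.sin(a);y=-q[...,0]*np.sin(a)+q[...,1]*np.cos(a);z=P[...,2]
m=(abs(x)<.04)&(abs(y)<.075)&(z>.108)&(z<.175)
e=m&(y>.043)&(z<.135); print('ear',e.sum(),np.percentile(x[e],[2,50,98]),np.percentile(y[e],[2,98]),np.percentile(z[e],[2,50,98]))
b=m&(abs(y-.040)<.006)&(z>.135)&(z<.16);print('endface',b.sum(),np.percentile(x[b],[2,98]),np.median(y[b]))
l=np.polyfit(x[b],y[b],1);print('slope',l)
t=m&(z>.160)&(z<.172)&(abs(x)<.023);print('top',t.sum(),np.median(z[t]))
# seat/clips in this side pic
s=(abs(x)<.02)&(abs(y)<.03)&(z>.03)&(z<.04)&(D['p'].max(2)>80);print('seat',np.percentile(x[s],[3,97]),np.percentile(y[s],[3,97]))
for sg in(1,-1):
  c=(abs(x)<.03)&(abs(y-sg*.0585)<.012)&(z>.056)&(z<.066);print('clip',sg,c.sum(),np.percentile(x[c],[3,97]),np.percentile(y[c],[3,97]))
# same from top0
D=np.load('pics/top0.npz');P=pts('top',D['d']);q=P[...,:2]-S
x=q[...,0]*np.cos(a)+q[...,1]*np.sin(a);y=-q[...,0]*np.sin(a)+q[...,1]*np.cos(a);z=P[...,2]
for sg in(1,-1):
  c=(abs(x)<.03)&(abs(y-sg*.0585)<.012)&(z>.056)&(z<.066);print('top clip',sg,c.sum(),np.percentile(x[c],[3,97]),np.percentile(y[c],[3,97]))
print(r.read_state()['position'])
E
```

```text
ear 95 [-0.01674632 -0.00280367  0.01251587] [0.04339144 0.05649938] [0.11870087 0.1245327  0.12820255]
endface 208 [-0.02421674  0.02045889] 0.038046305622640816
slope [0.01068998 0.03800728]
top 543 0.1682163561805744
seat [-0.01941044 -0.01249206] [-0.0110813   0.01625044]
clip 1 55 [-0.01422711  0.01121539] [0.05660598 0.06674528]
clip -1 43 [-0.01397005  0.00368255] [-0.06627974 -0.0528644 ]
top clip 1 70 [-0.01273249  0.01283034] [0.05173434 0.06500276]
top clip -1 69 [-0.01151353  0.01235216] [-0.06533462 -0.05623746]
[0.54423002 0.10852682 0.13023042]
```

Emit:
move_arm([
  [0, 0, 1, 0, 0, 0],
  [0, -0.03, 1, 0, 0, 0],
  [0, 0, 1, 0, 0, 0],
  [0, 0, 1, 0, 0, 0],
  [0, 0, 0.6, 0, 0, 0],
  [0, 0, 0.4, 0, 0, 0],
  [0, 0, 0.3, 0, 0, 0],
  [0, 0, 0.3, 0, 0, 0],
  [0, 0, 0.2, 0, 0, 0],
  [0, 0, 0.2, 0, 0, 0],
], newtons=60)

```text
clock: 7.42
position: [0.5445, 0.1089, 0.0705]
tcp_rot: [3.142, -0.0, 0.237]
contact_force: [0.6, 0.9, -2.2]
grip_width: 0.0456
```

```bash
python3 - <<'E'
from h import *
p,d=snap('side','s3')
cv2.imwrite('pics/s3z.png',cv2.resize(p[170:330,200:360,::-1],None,fx=3.7,fy=3.7,interpolation=cv2.INTER_CUBIC))
E
```

```text
(no output)
```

View pics/s3z.png

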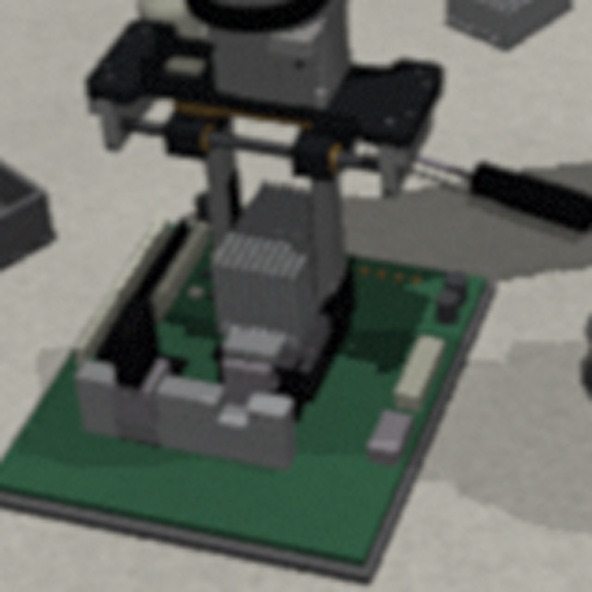

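The ear sits right above the +y clip, at about (255,340) in the zoom. I'll keep pressing in small steps.

Emit:
move_arm([
  [0, 0, 0.2, 0, 0, 0],
  [0, 0, 0.2, 0, 0, 0],
  [0, 0, 0.2, 0, 0, 0],
  [0, 0, 0.2, 0, 0, 0],
  [0, 0, 0.2, 0, 0, 0],
  [0, 0, 0, 0, 0, 0],
])

```text
clock: 7.97
position: [0.545, 0.1091, 0.0607]
tcp_rot: [3.142, -0.001, 0.237]
contact_force: [0.5, -0.2, 2.3]
grip_width: 0.046
```

Emit:
move_arm([
  [0, 0, 0.15, 0, 0, 0],
  [0, 0, 0.15, 0, 0, 0],
  [0, 0, 0.1, 0, 0, 0],
  [0, 0, 0, 0, 0, 0],
])

```text
clock: 8.3
position: [0.5455, 0.1092, 0.0573]
tcp_rot: [3.141, -0.002, 0.237]
contact_force: [-0.1, -0.1, 11.6]
grip_width: 0.0458
```

Emit:
move_arm([
  [0, 0, 0.15, 0, 0, 0],
  [0, 0, 0.15, 0, 0, 0],
  [0, 0, 0.15, 0, 0, 0],
  [0, 0, 0, 0, 0, 0],
])

```text
clock: 8.63
position: [0.5452, 0.1091, 0.0523]
tcp_rot: [-3.142, -0.002, 0.237]
contact_force: [2.4, -0.9, 3.6]
grip_width: 0.0456
```

Emit:
move_arm([
  [0, 0, 0.15, 0, 0, 0],
  [0, 0, 0.15, 0, 0, 0],
  [0, 0, 0.15, 0, 0, 0],
  [0, 0, 0, 0, 0, 0],
])

```text
clock: 8.97
position: [0.5445, 0.109, 0.0474]
tcp_rot: [-3.142, -0.0, 0.237]
contact_force: [-0.2, 0.3, -2.4]
grip_width: 0.0456
```

Emit:
move_arm([
  [0, 0, 0.1, 0, 0, 0],
  [0, 0, 0.1, 0, 0, 0],
  [0, 0, 0.05, 0, 0, 0],
  [0, 0, 0, 0, 0, 0],
])

```text
clock: 9.3
position: [0.5442, 0.1089, 0.0455]
tcp_rot: [3.141, 0.0, 0.237]
contact_force: [-5.9, -2.3, 14.6]
grip_width: 0.046
```

```bash
python3 - <<'E'
from h import *
print(r.read_state()['contact_force'],r.read_state()['position'])
p,d=snap('side','s4')
cv2.imwrite('pics/s4z.png',cv2.resize(p[190:310,210:330,::-1],None,fx=5,fy=5,interpolation=cv2.INTER_CUBIC))
E
```

```text
[-5.91860427 -2.33710139 14.55533968] [0.54424198 0.10888403 0.04546037]
```

View pics/s4z.png

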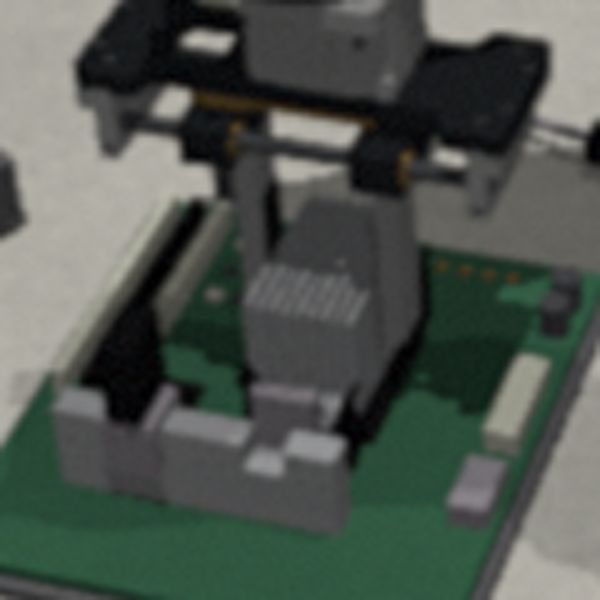

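Emit:
move_arm([
  [0, 0, 0.05, 0, 0, 0],
  [0, 0, 0.05, 0, 0, 0],
  [0, 0, 0, 0, 0, 0],
])

```text
clock: 9.6
position: [0.5442, 0.1089, 0.0454]
tcp_rot: [3.141, 0.0, 0.237]
contact_force: [-14.3, -4.1, 36.2]
grip_width: 0.0459
```

Emit:
move_arm([
  [0, 0, -0.1, 0, 0, 0],
  [0, 0, -0.05, 0, 0, 0],
  [0, 0, 0, 0, 0, 0],
])

```text
clock: 9.85
position: [0.5443, 0.1089, 0.0454]
tcp_rot: [-3.142, 0.0, 0.237]
contact_force: [-2.7, -0.8, 6.5]
grip_width: 0.0456
```

Emit:
move_arm([
  [0, 0, 0, 0, 0, 0],
  [0, 0, 0, 0, 0, 0],
  [0, 0, 0, 0, 0, 0],
  [0, 0, 0, 0, 0, 0],
], jaw=6.4)

```text
clock: 10.18
position: [0.5443, 0.109, 0.0453]
tcp_rot: [-3.141, 0.0, 0.237]
contact_force: [-0.1, -0.2, -0.4]
grip_width: 0.0635
```

Emit:
move_arm([
  [0, 0, -1, 0, 0, 0],
  [0, 0, -2, 0, 0, 0],
  [0, 0, -3, 0, 0, 0],
  [0, 0, -3, 0, 0, 0],
  [0, 0, -2, 0, 0, 0],
])

```text
clock: 10.6
position: [0.5449, 0.1094, 0.1587]
tcp_rot: [-3.142, -0.002, 0.238]
contact_force: [0.2, -0.5, 1.0]
grip_width: 0.0642
```

```bash
python3 - <<'E'
from h import *
p,d=snap('side','s5')
cv2.imwrite('pics/s5z.png',cv2.resize(p[190:310,210:330,::-1],None,fx=5,fy=5,interpolation=cv2.INTER_CUBIC))
D=np.load('pics/s5.npz');P=pts('side',D['d']);a=.238
S=np.array([.5443,.109]);q=P[...,:2]-S
x=q[...,0]*np.cos(a)+q[...,1]*np.sin(a);y=-q[...,0]*np.sin(a)+q[...,1]*np.cos(a);z=P[...,2]
t=(abs(x)<.022)&(abs(y)<.038)&(z>.078)&(z<.095)
A=np.c_[x[t],y[t],np.ones(t.sum())];print('top',t.sum(),np.median(z[t]),np.linalg.lstsq(A,z[t],rcond=None)[0])
for lo,hi in((-.038,-.015),(-.01,.01),(.015,.038)):
  k=t&(y>lo)&(y<hi);print(k.sum(),np.median(z[k]))
for sg in(1,-1):
  c=(abs(x)<.03)&(abs(y-sg*.0585)<.012)&(z>.056)&(z<.066);print('clip',sg,c.sum(),np.percentile(x[c],[3,97]) if c.sum() else 0,np.percentile(y[c],[3,50,97]) if c.sum() else 0)
print(r.read_state()['position'],r.read_state()['contact_force'])
E
```

```text
top 488 0.08361736597217079 [ 0.00190364 -0.00460054  0.08329113]
141 0.08358619210215879
127 0.08378228970900259
157 0.08352811628167911
clip 1 60 [-0.01544984  0.01102946] [0.05712875 0.06316848 0.06645185]
clip -1 2 [-0.00364038  0.00848229] [-0.06723113 -0.06554744 -0.06386375]
[0.54629049 0.10980618 0.16168258] [1.97395435 1.61342944 5.25963453]
```

View pics/s5z.png

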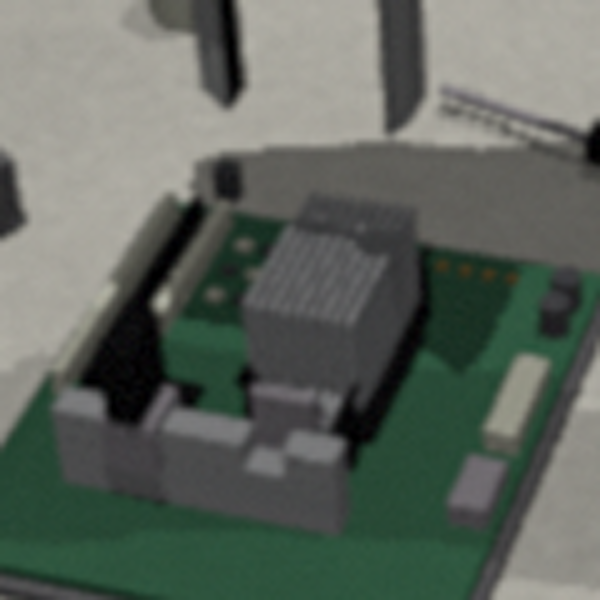

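Emit:
move_arm([
  [0.6, -0.8, 0, 0, 0, 0],
  [0.9, -1.4, 0, 0, 0, 0],
  [0.9, -1.4, 0, 0, 0, 0],
  [0.9, -1.4, 0, 0, 0, 0],
  [0.9, -1.4, 0, 0, 0, 0],
  [0.6, -1.0, 0, 0, 0, 0],
  [0.52, -0.76, 0, 0, 0, 0],
  [0, 0, 0, 0, 0, 0],
  [0, 0, 0, 0, 0, 0],
], jaw=5)

```text
clock: 11.4
position: [0.5767, 0.2007, 0.1551]
tcp_rot: [-3.142, 0.001, 0.238]
contact_force: [-0.5, -0.2, -0.6]
grip_width: 0.0499
```

```bash
python3 - <<'E'
from h import *
p,d=snap('side','s6')
cv2.imwrite('pics/s6z.png',cv2.resize(p[150:310,170:330,::-1],None,fx=3.7,fy=3.7,interpolation=cv2.INTER_CUBIC))
print(r.read_state()['position'],r.read_state()['tcp_rot'])
E
```

```text
[0.57675569 0.2001211  0.15517876] [3.14135559e+00 5.98516476e-04 2.37064530e-01]
```

View pics/s6z.png

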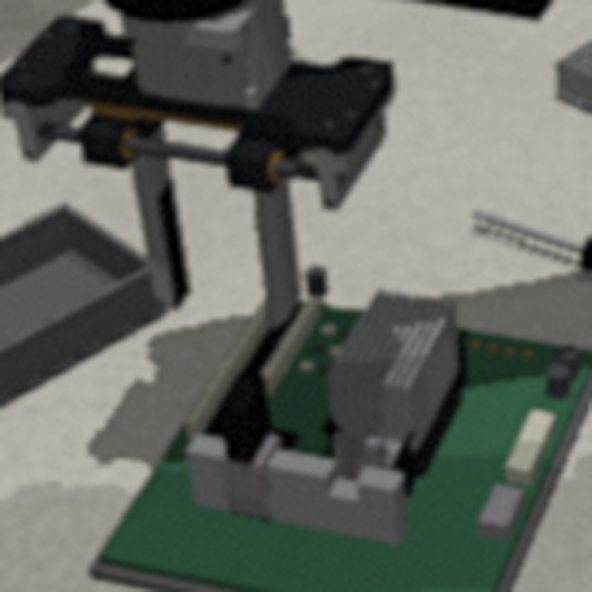

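Emit:
move_arm([
  [0, 0, 1, 0, 0, 0],
  [0, 0, 1.5, 0, 0, 0],
  [0, 0, 1.5, 0, 0, 0],
  [0, 0, 1.5, 0, 0, 0],
  [0, 0, 1.2, 0, 0, 0],
  [0, 0, 1, 0, 0, 0],
  [0, 0, 0.7, 0, 0, 0],
  [0, 0, 0.4, 0, 0, 0],
  [0, 0, 0, 0, 0, 0],
])

```text
clock: 12.2
position: [0.5766, 0.2005, 0.0668]
tcp_rot: [-3.142, 0.001, 0.237]
contact_force: [0.6, 0.2, 0.9]
grip_width: 0.0501
```

Emit:
move_arm([
  [0, 0, 0, 0, 0, 0],
  [0, 0, 0, 0, 0, 0],
  [0, 0, 0, 0, 0, 0],
  [0, 0, 0, 0, 0, 0],
  [0, 0, 0, 0, 0, 0],
  [0, 0, 0, 0, 0, 0],
  [0, 0, 0, 0, 0, 0],
  [0, 0, 0, 0, 0, 0],
], jaw=1.2, newtons=25)

```text
clock: 12.87
position: [0.577, 0.2008, 0.0677]
tcp_rot: [-3.142, -0.0, 0.237]
contact_force: [-1.2, -0.2, 3.5]
grip_width: 0.0157
```

Emit:
move_arm([
  [0, 0, -0.3, 0, 0, 0],
  [0, 0, -0.4, 0, 0, 0],
  [0, 0, -0.5, 0, 0, 0],
  [0, 0, -0.3, 0, 0, 0],
  [0, 0, 0, 0, 0, 0],
])

```text
clock: 13.28
position: [0.5773, 0.2009, 0.0834]
tcp_rot: [-3.141, -0.001, 0.237]
contact_force: [0.1, 0.2, -0.4]
grip_width: 0.0162
```

```bash
python3 - <<'E'
from h import *
p,d=snap('side','s7')
cv2.imwrite('pics/s7z.png',cv2.resize(p[190:310,200:320,::-1],None,fx=5,fy=5,interpolation=cv2.INTER_CUBIC))
print(r.read_state()['position'],r.read_state()['contact_force'])
E
```

```text
[0.57713804 0.20078259 0.08293724] [-0.54411511  0.26441962 -1.81366769]
```

View pics/s7z.png

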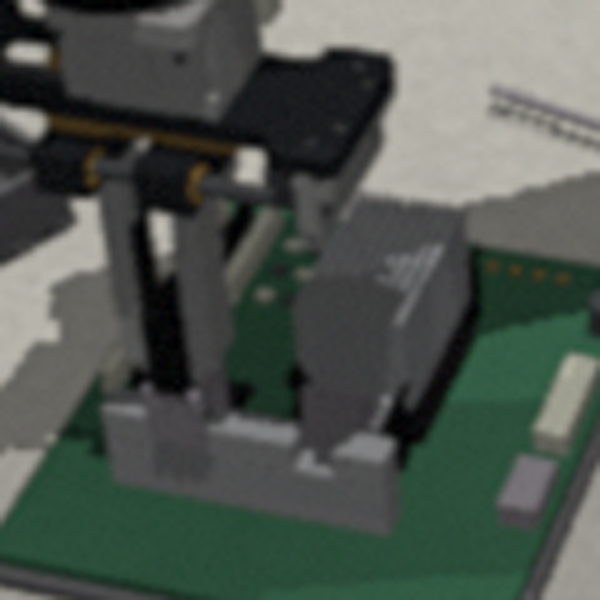

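```bash
python3 - <<'E'
from h import *
a=.238;S=np.array([.5443,.109])
for f in('s5','s7'):
    D=np.load(f'pics/{f}.npz');P=pts('side',D['d']);q=P[...,:2]-S
    x=q[...,0]*np.cos(a)+q[...,1]*np.sin(a);y=-q[...,0]*np.sin(a)+q[...,1]*np.cos(a);z=P[...,2]
    for lo,hi in((.045,.065),(.01,.03)):
      k=(x>lo)&(x<hi)&(z>.018)&(z<.2)
      for zb in np.arange(.02,.12,.005):
        kk=k&(abs(z-zb)<.0025)&(y>.07)&(y<.105)
        print(f,lo,round(zb,3),kk.sum(),np.round(np.median(y[kk]),4) if kk.sum() else '',end=' | ')
      print()
E
```

```text
s5 0.045 0.02 12 0.088 | s5 0.045 0.025 16 0.0885 | s5 0.045 0.03 4 0.0901 | s5 0.045 0.035 8 0.093 | s5 0.045 0.04 14 0.0937 | s5 0.045 0.045 17 0.0933 | s5 0.045 0.05 13 0.0939 | s5 0.045 0.055 19 0.0937 | s5 0.045 0.06 17 0.0941 | s5 0.045 0.065 15 0.0959 | s5 0.045 0.07 17 0.0941 | s5 0.045 0.075 16 0.0956 | s5 0.045 0.08 20 0.0948 | s5 0.045 0.085 16 0.0958 | s5 0.045 0.09 23 0.0945 | s5 0.045 0.095 19 0.094 | s5 0.045 0.1 74 0.0854 | s5 0.045 0.105 3 0.085 | s5 0.045 0.11 0  | s5 0.045 0.115 0  | 
s5 0.01 0.02 17 0.0875 | s5 0.01 0.025 17 0.0877 | s5 0.01 0.03 15 0.0875 | s5 0.01 0.035 16 0.0884 | s5 0.01 0.04 17 0.0878 | s5 0.01 0.045 16 0.0876 | s5 0.01 0.05 19 0.0872 | s5 0.01 0.055 51 0.0821 | s5 0.01 0.06 1 0.0808 | s5 0.01 0.065 0  | s5 0.01 0.07 0  | s5 0.01 0.075 0  | s5 0.01 0.08 0  | s5 0.01 0.085 0  | s5 0.01 0.09 0  | s5 0.01 0.095 0  | s5 0.01 0.1 0  | s5 0.01 0.105 0  | s5 0.01 0.11 0  | s5 0.01 0.115 0  | 
s7 0.045 0.02 17 0.0882 | s7 0.045 0.025 20 0.0879 | s7 0.045 0.03 17 0.0876 | s7 0.045 0.035 16 0.0868 | s7 0.045 0.04 16 0.0875 | s7 0.045 0.045 4 0.0888 | s7 0.045 0.05 7 0.0937 | s7 0.045 0.055 19 0.0936 | s7 0.045 0.06 19 0.0948 | s7 0.045 0.065 18 0.0945 | s7 0.045 0.07 22 0.094 | s7 0.045 0.075 18 0.0937 | s7 0.045 0.08 12 0.0957 | s7 0.045 0.085 15 0.0962 | s7 0.045 0.09 20 0.0957 | s7 0.045 0.095 16 0.0955 | s7 0.045 0.1 18 0.0954 | s7 0.045 0.105 15 0.0955 | s7 0.045 0.11 15 0.0963 | s7 0.045 0.115 67 0.0889 | 
s7 0.01 0.02 17 0.0884 | s7 0.01 0.025 18 0.0877 | s7 0.01 0.03 12 0.0875 | s7 0.01 0.035 23 0.088 | s7 0.01 0.04 14 0.0871 | s7 0.01 0.045 12 0.0877 | s7 0.01 0.05 21 0.0877 | s7 0.01 0.055 54 0.082 | s7 0.01 0.06 1 0.0765 | s7 0.01 0.065 0  | s7 0.01 0.07 0  | s7 0.01 0.075 0  | s7 0.01 0.08 0  | s7 0.01 0.085 0  | s7 0.01 0.09 0  | s7 0.01 0.095 0  | s7 0.01 0.1 0  | s7 0.01 0.105 0  | s7 0.01 0.11 0  | s7 0.01 0.115 0  |
```

```bash
python3 - <<'E'
from h import *
a=.238;S=np.array([.5443,.109])
def fr(P):
    q=P[...,:2]-S;return q[...,0]*np.cos(a)+q[...,1]*np.sin(a),-q[...,0]*np.sin(a)+q[...,1]*np.cos(a),P[...,2]
for f,n in(('top0','top'),('s7','side')):
    D=np.load(f'pics/{f}.npz');x,y,z=fr(pts(n,D['d']))
    k=(abs(y-.0815)<.006)&(abs(x)<.016)
    b=k&(z>.036)&(z<.047);t=k&(z>.05)&(z<.058)
    print(n,b.sum(),np.sort(x[b])[[0,3,len(x[b])//2,-4,-1]],'rail near', np.sort(x[t&(x<0)])[-4:],np.sort(x[t&(x>0)])[:4])
    w=(abs(x)<.1)&(z>.05)&(z<.058)&(abs(y-.0815)<.012);print(' y of rail',np.percentile(y[w],[3,97]))
print(fr(r.read_state()['position']))
E
```

```text
top 50 [-0.0068268  -0.00586506  0.00144718  0.00768318  0.00856443] rail near [-0.01006277 -0.00975027 -0.00942956 -0.00901281] [0.00835397 0.00874816 0.00888326 0.00906078]
 y of rail [0.07433206 0.08782912]
side 46 [-0.01495759 -0.00791036  0.00136013  0.01372715  0.01522787] rail near [-0.01183803 -0.01174399 -0.01134207 -0.01086878] [0.00528553 0.00676578 0.00680063 0.00682614]
 y of rail [0.07281108 0.0919207 ]
(np.float64(0.0535509944741351), np.float64(0.0814534953852471), array(0.08293724))
```

Emit:
move_arm([
  [-0.4, 0, 0, 0, 0, 0],
  [-0.8, 0, 0, 0, 0, 0],
  [-0.9, 0, 0, 0, 0, 0],
  [-0.9, 0, 0, 0, 0, 0],
  [-0.9, 0, 0, 0, 0, 0],
  [-0.8, 0, 0, 0, 0, 0],
  [-0.5, 0, 0, 0, 0, 0],
  [-0.23, 0, 0, 0, 0, 0],
  [0, 0, 0, 0, 0, 0],
  [0, 0, 0, 0, 0, 0],
])

```text
clock: 14.17
position: [0.5244, 0.188, 0.0826]
tcp_rot: [-3.142, -0.0, 0.237]
contact_force: [0.3, -0.1, -1.0]
grip_width: 0.0158
```

```bash
python3 - <<'E'
from h import *
a=.238;S=np.array([.5443,.109])
def fr(P):
    q=P[...,:2]-S;return q[...,0]*np.cos(a)+q[...,1]*np.sin(a),-q[...,0]*np.sin(a)+q[...,1]*np.cos(a),P[...,2]
print(fr(r.read_state()['position']),r.read_state()['contact_force'])
p,d=snap('side','s8')
cv2.imwrite('pics/s8z.png',cv2.resize(p[190:310,200:320,::-1],None,fx=5,fy=5,interpolation=cv2.INTER_CUBIC))
E
```

```text
(np.float64(-0.0007412297225508034), np.float64(0.08145989803764926), array(0.08258321)) [ 0.29084287 -0.14597981 -0.99078499]
```

View pics/s8z.png

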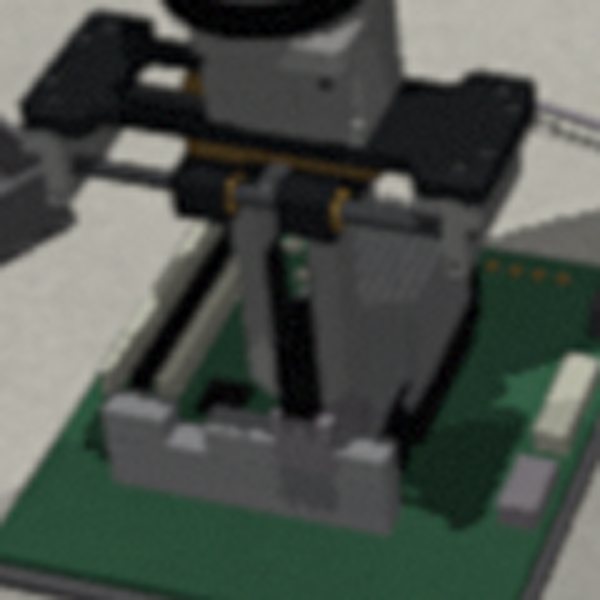

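Emit:
move_arm([
  [0, 0, 0.2, 0, 0, 0],
  [0, 0, 0.3, 0, 0, 0],
  [0, 0, 0.3, 0, 0, 0],
  [0, 0, 0.2, 0, 0, 0],
  [0, 0, 0.2, 0, 0, 0],
  [0, 0, 0, 0, 0, 0],
])

```text
clock: 14.72
position: [0.5239, 0.188, 0.0699]
tcp_rot: [-3.141, 0.001, 0.238]
contact_force: [0.2, 0.8, -0.6]
grip_width: 0.016
```

Emit:
move_arm([
  [0, 0, 0.1, 0, 0, 0],
  [0, 0, 0.1, 0, 0, 0],
  [0, 0, 0.1, 0, 0, 0],
  [0, 0, 0, 0, 0, 0],
])

```text
clock: 15.05
position: [0.5242, 0.188, 0.0676]
tcp_rot: [3.142, -0.0, 0.237]
contact_force: [-1.8, -0.3, 2.0]
grip_width: 0.0161
```

Emit:
move_arm([
  [0, 0, 0, 0, 0, 0],
  [0, 0, 0, 0, 0, 0],
  [0, 0, 0, 0, 0, 0],
  [0, 0, 0, 0, 0, 0],
  [0, 0, 0, 0, 0, 0],
], jaw=4.5)

```text
clock: 15.47
position: [0.5241, 0.188, 0.0674]
tcp_rot: [-3.141, 0.0, 0.237]
contact_force: [-0.7, 1.0, -0.5]
grip_width: 0.0441
```

Emit:
move_arm([
  [0, 0, -0.5, 0, 0, 0],
  [0, 0, -1.5, 0, 0, 0],
  [0, 0, -2.5, 0, 0, 0],
  [0, 0, -2.5, 0, 0, 0],
  [0, 0, -2.5, 0, 0, 0],
  [0, 0, -2.5, 0, 0, 0],
  [0, 0, -1.5, 0, 0, 0],
  [0, 0, -0.5, 0, 0, 0],
])

```text
clock: 16.13
position: [0.5249, 0.1885, 0.2103]
tcp_rot: [-3.142, -0.003, 0.238]
contact_force: [1.1, 0.7, 0.8]
grip_width: 0.0453
```

Emit:
move_arm([
  [0, 2, 0, 0, 0, 0],
  [0, 3, 0, 0, 0, 0],
  [0, 3, 0, 0, 0, 0],
  [0, 3, 0, 0, 0, 0],
  [0, 3, 0, 0, 0, 0],
  [0, 3, 0, 0, 0, 0],
  [0, 3, 0, 0, 0, 0],
  [0, 3, 0, 0, 0, 0],
  [0, 3, 0, 0, 0, 0],
  [0, 3, 0, 0, 0, 0],
  [0, 3, 0, 0, 0, 0],
  [0, 3, 0, 0, 0, 0],
])

```text
clock: 17.13
position: [0.6063, -0.1537, 0.2068]
tcp_rot: [-3.141, 0.001, 0.237]
contact_force: [0.4, -0.5, 0.6]
grip_width: 0.0452
```

```bash
python3 - <<'E'
from h import *
a=.238;S=np.array([.5443,.109])
def fr(P):
    q=P[...,:2]-S;return q[...,0]*np.cos(a)+q[...,1]*np.sin(a),-q[...,0]*np.sin(a)+q[...,1]*np.cos(a),P[...,2]
print(r.read_state()['position'])
for n,t in(('side','s9'),('top','t9')):
    p,d=snap(n,t);x,y,z=fr(pts(n,d))
    o=p[190:310,200:320] if n=='side' else p[125:245,230:350]
    cv2.imwrite(f'pics/{t}z.png',cv2.resize(o[:,:,::-1],None,fx=5,fy=5,interpolation=cv2.INTER_CUBIC))
    k=(abs(x)<.012)&(abs(y-.0815)<.017)&(z>.085)&(z<.12);print('tab',k.sum(),np.median(z[k]) if k.sum() else '',x[k].mean(),y[k].mean())
    k=(abs(x)<.022)&(abs(y)<.038)&(z>.075)&(z<.1);print('sink',k.sum(),np.median(z[k]) if k.sum() else '')
    for sg in(1,-1):
      c=(abs(x)<.02)&(abs(y-sg*.0585)<.012)&(z>.056)&(z<.067);print('clip',sg,c.sum(),np.percentile(y[c],[3,50,97]) if c.sum() else 0)
E
```

```text
[ 0.60626783 -0.15368433  0.20682239]
tab 153 0.09896387754923386 -0.0038004290918531437 0.08578559884166237
sink 505 0.08335032060005043
clip 1 22 [0.05942533 0.06357932 0.06967101]
clip -1 2 [-0.06469797 -0.06436938 -0.06404078]
tab 154 0.09958537006550927 -0.0007433222237555899 0.0813262556204902
sink 644 0.08336783297900496
clip 1 70 [0.05614039 0.0609217  0.0692582 ]
clip -1 64 [-0.06542764 -0.061228   -0.05645809]
```

View pics/s9z.png

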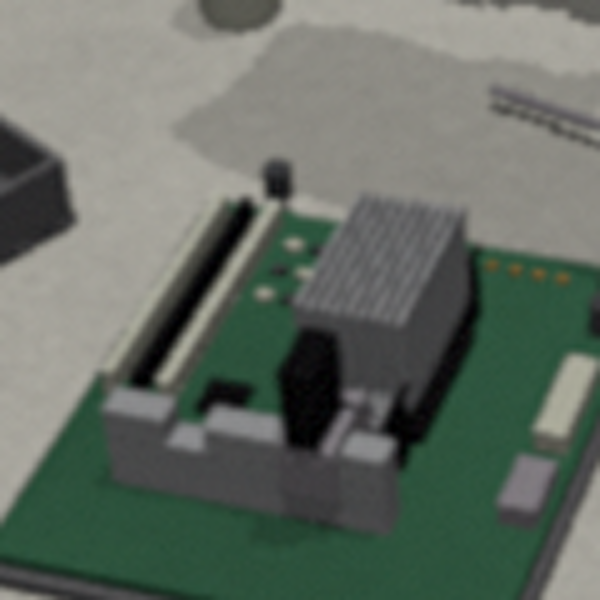

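View pics/t9.png

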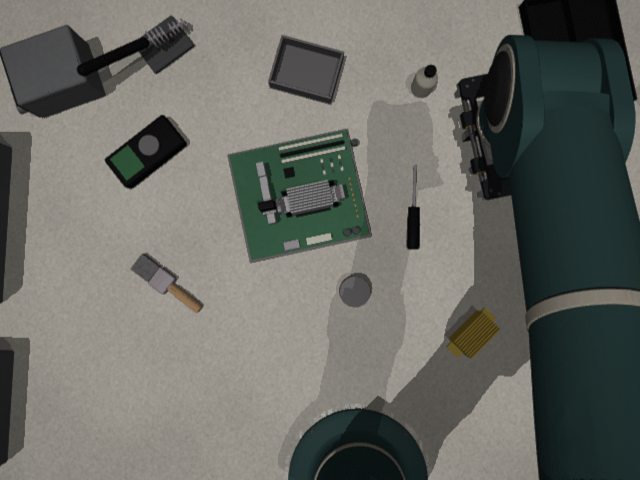

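```bash
python3 - <<'E'
from h import *
a=.238;S=np.array([.5443,.109])
A=[]
for t in('top0','t9'):
    D=np.load(f'pics/{t}.npz');P=pts('top',D['d']);q=P[...,:2]-S
    x=q[...,0]*np.cos(a)+q[...,1]*np.sin(a);y=-q[...,0]*np.sin(a)+q[...,1]*np.cos(a);z=P[...,2]
    for sg in(1,-1):
      for xo in (-.010,0,.010):
        print(t,sg,xo,[ (int(np.median(z[k])*1000) if (k:=(abs(x-xo)<.005)&(abs(sg*y-yy)<.001)).any() else -1) for yy in np.arange(.042,.074,.002)])
    A.append(cv2.resize(D['p'][165:225,255:350,::-1],None,fx=8,fy=5,interpolation=cv2.INTER_CUBIC))
cv2.imwrite('pics/cmp.png',np.vstack(A)[:600])
E
```

```text
top0 1 -0.01 [34, 32, 31, 33, 33, 45, 49, 54, 58, 60, 56, 57, 14, 13, 12, 14]
top0 1 0 [33, 34, 34, 33, 35, 46, 50, 57, 60, 61, 60, 63, 59, 16, 13, 13]
top0 1 0.01 [31, 33, 31, 32, 35, 46, 50, 56, 59, 59, 62, 60, 58, 14, 12, 16]
top0 -1 -0.01 [29, 33, 34, 33, 32, 45, 49, 54, 52, 56, 44, 57, 52, 13, 14, 15]
top0 -1 0 [31, 34, 31, 32, 32, 47, 50, 54, 57, 62, 62, 63, 62, 16, 16, 13]
top0 -1 0.01 [32, 32, 33, 32, 33, 44, 48, 56, 59, 61, 61, 64, 62, 16, 15, 13]
t9 1 -0.01 [40, 38, 39, 41, 40, 47, 49, 56, 57, 51, 59, 59, 59, 41, 59, 62]
t9 1 0 [38, 41, 39, 39, 39, 46, 52, 55, 59, 61, 62, 61, 83, 98, 97, 99]
t9 1 0.01 [40, 39, 40, 42, 40, 46, 49, 55, 61, 63, 61, 59, -1, 41, 13, 98]
t9 -1 -0.01 [42, 39, 40, 40, 38, 43, 49, 51, 52, 48, 52, 56, 55, 15, 13, 13]
t9 -1 0 [40, 40, 41, 41, 40, 44, 51, 55, 58, 59, 60, 60, 60, -1, 13, 14]
t9 -1 0.01 [39, 40, 40, 40, 39, 45, 51, 55, 56, 60, 59, 61, 61, -1, 16, 14]
```

View pics/cmp.png

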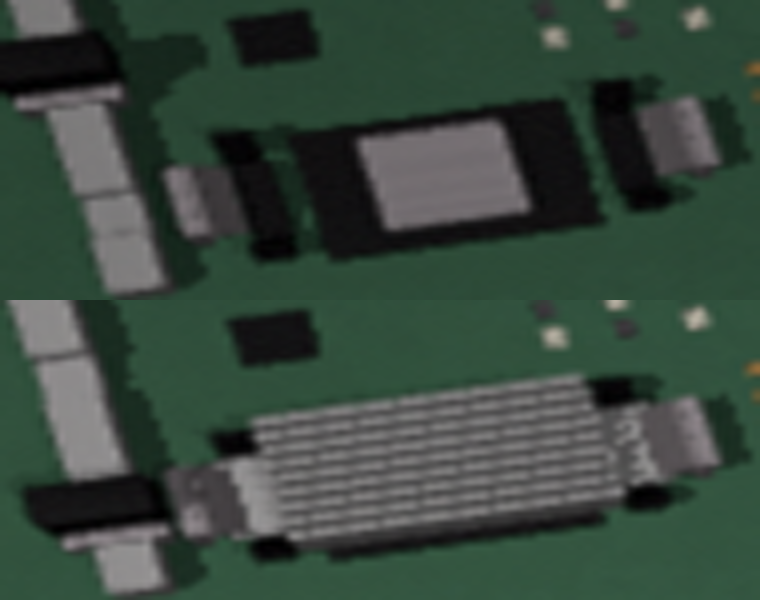

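The clip height profiles match those from before insertion, so both clips are shut. The ear tops read 40 mm (about 41 expected), level at both ends. The keeper is back at its original height, now in the lock notch. I'm handing in.

```bash
python3 -c "
from station import r
print(r.read_state()['clock'],r.finish_job())"
```

```text
the job is handed in; nothing more can be done
17.2333 None
```

The eared heat sink is pressed home under both clips, and the keeper is locked in the notch behind the +y clip. I handed the job in at 17.2 s of the 48 s allowed, with the gripper clear of everything.

**What I did:**
- **Sink:** I gripped the plain aluminium sink across its 46 mm and pushed it down between the clips. It went over the clip slopes at about 12 N and reached a hard stop at 36 N, with the gripper 45.4 mm above the table, as expected for fully seated.
- **Keeper:** I lifted it 15 mm, shifted it 54 mm along the rail, lowered it until it touched, and released it.

**Last checks:**
- **Sink:** It is level. The two ends of its top agree within 0.1 mm, and both ear tops read 40 mm against about 41 mm expected. The sink top read 83.4 mm against 85 mm; the depth readings run about 1 to 1.5 mm low.
- **Clips:** Both have the same height profile as before insertion, so both are shut over the ears.
- **Keeper:** Its top is at 99.6 mm, against 99.7 mm when parked, so it is fully down. It sits about 0.7 mm along the rail from the seat's centre line, within the notch's slack.
- **Other objects:** The screwdriver, meter, brush and yellow decoy look unmoved. The arm hid the other heat sink in the last picture. It was in place earlier, and the arm only passed near it at about 20 cm height.
- **Disagreement:** The side camera put some points 2 to 4 mm away from the top camera. I went by the top camera and by touch.

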